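# Clamp the condiment bin with the knob under the ledge

## Task

Slide the condiment bin along the steel ledge until it is fully home against the end stop, then tighten the four-armed clamp knob under the ledge's front edge (clockwise as seen from below) until the cam on top holds the bin firmly against the back fence: firm means a push of about 12 N at the end of an arm, by feel. Never push the knob or the bin harder than 30 N, leave the bin clamped and square in its corner, and leave everything else where it stands.

Things in the scene. Friction and masses are not known exactly. Their poses are not given: they have to be found in the camera images.
- ledge: Raised steel ledge fixed on the counter: plate 200 mm (x) by 320 mm (y), 6 mm thick, top 120 mm above the counter, on two side panels set 65 mm back from the front edge. The front edge faces the robot at local x = -100 mm. Origin: on the counter below the plate's centre; z up, x from front to back.
- bracket: Dark steel L, 30 mm tall, screwed onto the ledge's top parallel to it, a few mm elsewhere each time. Origin: the L's inner corner at the ledge's top surface. The back fence's face is the plane x = 0, from the corner 160 mm to -y, then flaring to +x as a lead-in; the end stop's face is the plane y = 0, from the corner 104 mm to -x.
- bin: Black open condiment bin full of lidded tubs, loose on the ledge: 110 mm (x) by 140 mm (y) by 55 mm tall, about 0.6 kg. Origin: centre of its underside. Starts 55 to 95 mm short of the end stop, a little askew and in front of the fence; home, its centre is at (-55, -70) mm in the bracket's x, y. It is pushed to the bracket's +y by its -y end, which is clear from above.
- knob: Black four-armed hand knob under the ledge's front edge, on an upright shaft at (-80, 40) mm in the ledge's x, y. Hub 40 mm across; arms at right angles, along its x and y, reach 66 mm from the axis, 14 mm wide, 20 mm tall. Origin: on the axis, half-way up the arms, 92 mm above the counter. Tightens clockwise seen from below (positive about z; front arms move to the ledge's -y).
- knob_front (a point): Fixed point under the ledge, 58 mm in front of the knob's axis (to the ledge's -x), at the arms' half height: 38 mm clear of the front edge. Here shut fingers pointing down can push an arm sideways to the ledge's -y; arms here reach 46 mm past the edge. An arm that goes under the plate is out of reach; the next, 90 degrees behind, then comes out.
- cam (a point): Centre of the knob's eccentric cam, a 32 mm aluminium disc on the knob's shaft, 2 to 14 mm above the plate. Starts pointing away from the bin, the knob turning freely (1 to 3 N at an arm). After some 55 to 150 degrees, different each time and to be felt, it meets the front of the homed bin; then the push needed rises steeply, about 10 N within 4 mm at the arm's end. It stays where it is left.
- shaker: Small steel shaker, 36 mm across, 70 mm tall, standing on the ledge behind the back fence. Not part of the job. Origin: centre of its underside.
- sauce: White squeeze bottle, 56 mm across, 160 mm tall, on the counter. Not part of the job. Origin: centre of its underside.
- cup: Paper-white open cup, 84 mm across, 110 mm tall. Not part of the job. Origin: centre of its underside.
- carton: Closed cardboard carton, 100 x 130 x 60 mm. Not part of the job. Origin: centre of its underside.
- jar: Lidded jar, 64 mm across, 90 mm tall. Not part of the job. Origin: centre of its underside.
- timer: Flat grey kitchen timer, 50 x 75 x 22 mm. Not part of the job. Origin: centre of its underside.
- tub: Low lidded clear tub, 70 mm across, 45 mm tall. Not part of the job. Origin: centre of its underside.

How it is judged:
By the outcome, as a careful person would: the job done as asked, in the order asked, and still so for the second after the job is handed in, with the robot touching nothing.
It also fails if it takes over 72 s, if anything falls off the work surface, if the arm or the gripper's body presses on something with over 40 N, if the wrist force passes 120 N, or if a joint passes its speed limit or range.

## Robot

A 6-joint arm with a two-finger parallel gripper is mounted at the origin on the work surface. World frame = base frame: x ahead of the robot, y to its left, z up, the work surface at z = 0. Lengths are in mm, angles in rad, forces in N, time in s.
With the tool pointing down it reaches from about 300 to 775 mm from the base axis. Payload 14.6 kg.
Tool frame: the origin (TCP) lies midway between the tips of the shut fingers; the grasp point (between the pads) lies 19 mm behind it; z points along the fingers, y is the direction in which the jaws open and shut (so a half turn about z gives the same grasp; the last joint's range is limited). The gripper opens to 94 mm and grips with 3 to 60 N. Pads are 16 mm wide; open, the fingers measure 119 mm over their backs; the gripper's body (75 mm by 177 mm) begins 78 mm behind the grasp point.
Start: joints at [-1.338, 0.3, 1.521, -0, 1.321, -0.067], TCP at [162.424, -525.459, 205.446] pointing down, gripper open.
Joint ranges: [-3.03, 3.03], [-0.79, 2.21], [0.23, 2.52], [-1.04, 4.18], [0, 3.07], [-2.55, 2.55]. Speed limits (rad/s): [2.22, 2.22, 2.57, 3.14, 3.14, 3.14].

## Interface

Orientations are given as [roll, pitch, yaw] about the fixed x, y, z axes, in that order (R = Rz(yaw) Ry(pitch) Rx(roll)).
In Python, from cell import manip gives the robot as it stands.
- The arm moves only by the tool play_rows, never from a script. Its argument "commands" is a list of rows, each an object of numbers: "x", "y", "z": the shift along the tool's x, y, z in m; "wx", "wy", "wz": the turn, a rotation vector about the tool's x, y, z in degrees; "grip": the opening, from 0 (shut) to 1 (fully open). In form: [{"x": .., "y": .., "z": .., "wx": .., "wy": .., "wz": .., "grip": ..}, ...]. A call has 1 to 20 rows; each row shifts and turns the commanded pose from where the row before left it, along the tool's axes as they then stand; what a row does not reach is not made up. A row lasts 1/8 s, in which the tool goes at most 62.5 mm and 10.7 degrees, less where a joint would pass 70% of its speed; a pose out of reach is approached as far as the arm can. A call is refused whole if a number of a shift passes 0.0625 or a number of a turn 10.7, either way. A call with a gripper value outside its range is refused whole. The fingers move at their own pace and stop on an object; "squeeze" is the grip in N (left out, the last holds). Time passes only in rows, so rows that do not move let the fingers close. It gives the time, the measured TCP pose, the force and the opening at its end, in the units of the state.
- manip.read_state(): the state, without advancing time (a new reading comes with each control period).
- manip.camera(name): name is "scene" or "side" or "wrist"; returns (picture, depth): 420x560x3 uint8, red, green, blue; 420x560 float32, mm along the optical axis (not along the pixel's ray), 0 where there is no reading.
- manip.camera_info(name): a dict with "intrinsics" (3x3 intrinsics, pixels), "k1" (the pictures are not rectified: a ray, as slopes to the right and down, at radius r is drawn at 1 + k1 r^2 times it, then the intrinsics apply), "camera_from_world" (4x4, takes a point from world to camera coordinates); the wrist camera has in their place "tool_from_camera" (4x4, takes a point from camera to tool coordinates, whose origin is the TCP and whose axes are the flange's). Camera axes: x right, y up, looking along -z (the intrinsics and any distortion apply to the point x, -y, -z); pixel columns grow to the right and rows downward; lengths in mm; the calibration is good to about 2 mm. A picture is of the moment at which its call begins: read the wrist's pose just before it. camera_info takes no time and is no camera call.
- manip.sign_off(): hands the job in, once; it reports no verdict.
The state is a dict: "clock": time; "joints": joint angles; "qd": joint speeds; "effort": joint torques, N m; "eef_pos": TCP position; "eef_rot": TCP orientation; "wrist_force": force on the tool from outside, world axes, zero at the start; "moment": the same for the moment, N m; "finger_gap": finger opening in mm.
Only numpy, scipy, OpenCV 4.12 (cv2) and the standard library are available. Lean on these libraries where they do the work, as an engineer would, in place of code of your own. Each camera call takes 0.05 s, during which the arm holds its last target.

## Working session

There is one attempt and no reset: what is moved stays moved. The work goes in short steps, Python scripts to look and compute and a tool call to move; the robot and the scene stay as the last step left them, time stands still between calls to the robot, and variables do not carry over. Pictures are saved under pics/ and viewed, and the job is handed in when it is done.

Besides the shell and the picture viewer there is one more tool, called after "Request:" by a JSON object that holds its "api" and its "payload". play_rows: Moves the arm, as the interface text tells. Its arguments: {"type":"object","properties":{"commands":{"type":"array"},"squeeze":{"type":"number"}},"required":["commands"]}

```bash
ls; mkdir -p pics
python3 - <<'E'
from cell import manip
import cv2,numpy as np
for n in ["scene","side","wrist"]:
    s=manip.read_state()
    p,d=manip.camera(n); cv2.imwrite(f"pics/{n}0.png",p[:,:,::-1]); np.save(f"pics/{n}0.npy",d)
    print(n,manip.camera_info(n))
print(s)
E
```

```text
pics
scene {'intrinsics': array([[410.27715041,   0.        , 279.14980434],
       [  0.        , 410.27715041, 205.88319575],
       [  0.        ,   0.        ,   1.        ]]), 'k1': -0.06013685024085762, 'camera_from_world': array([[-1.26087295e-01,  9.91986633e-01, -8.03207778e-03,
         4.91624345e+01],
       [-6.08716048e-01, -7.09730868e-02,  7.90207311e-01,
         2.24903880e+02],
       [ 7.83305028e-01,  1.04524357e-01,  6.12786987e-01,
        -1.42423647e+03],
       [ 0.00000000e+00,  0.00000000e+00,  0.00000000e+00,
         1.00000000e+00]])}
side {'intrinsics': array([[538.68857323,   0.        , 293.43915271],
       [  0.        , 538.68857323, 203.83246758],
       [  0.        ,   0.        ,   1.        ]]), 'k1': -0.17185603297078078, 'camera_from_world': array([[-8.51977443e-01, -5.23412048e-01, -1.32009045e-02,
         4.40333610e+02],
       [ 3.33243819e-01, -5.61535292e-01,  7.57381458e-01,
        -2.67570854e+02],
       [-4.03835354e-01,  6.40872798e-01,  6.52839233e-01,
        -1.27260999e+03],
       [ 0.00000000e+00,  0.00000000e+00,  0.0000
[... 585 characters left out ...]
1.00000000e+00]])}
{'clock': 0.1, 'joints': array([-1.33759112e+00,  3.00415615e-01,  1.52151596e+00, -8.96768277e-06,
        1.32070320e+00, -6.66123222e-02]), 'qd': array([ 3.40568560e-04, -8.71735241e-04,  1.21758281e-04, -5.21970250e-04,
       -5.21073781e-04, -7.44265691e-05]), 'effort': array([ 7.27749193e-05, -5.32644689e+01, -3.53284478e+01,  7.08851824e-02,
        2.34431477e-02, -6.50048241e-05]), 'eef_pos': array([ 162.37406795, -525.23825392,  204.94431511]), 'eef_rot': array([-3.14055227e+00, -6.06995068e-05,  2.99819722e-01]), 'wrist_force': array([0.34585589, 0.07263799, 0.33523012]), 'moment': array([ 0.03851717, -0.0173719 ,  0.07419622]), 'finger_gap': 94.27973958065121}
```

View pics/scene0.png

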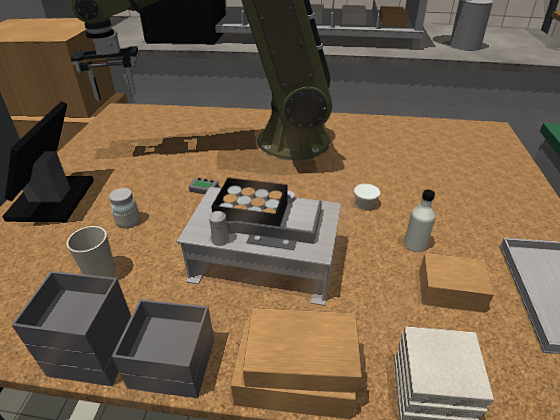

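View pics/side0.png

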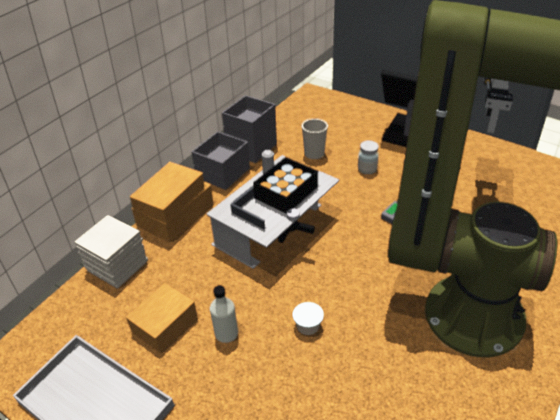

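View pics/wrist0.png

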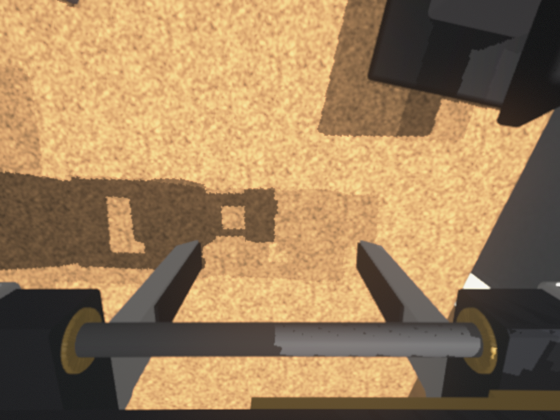

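The scene view shows the ledge at about (262,235), with the bin at (252,203), the bracket at (290,225) and the shaker at (219,228). In the side view the knob's arms are at (297,228). Next I'll enlarge these and measure.

```bash
cat > h.py <<'E'
import numpy as np,cv2
from cell import manip
from scipy.spatial.transform import Rotation as R
def rays(info,px):
    K=np.array(info['intrinsics']);k1=info['k1'];px=np.atleast_2d(px).astype(float)
    D=np.array([k1,0,0,0,0.])
    u=cv2.undistortPoints(px.reshape(-1,1,2),K,D,None,None).reshape(-1,2)
    return np.c_[u[:,0],-u[:,1],-np.ones(len(u))]
def wfc(info,state=None):
    if 'camera_from_world' in info: return np.linalg.inv(info['camera_from_world'])
    T=np.eye(4);T[:3,:3]=R.from_euler('xyz',state['eef_rot']).as_matrix();T[:3,3]=state['eef_pos']
    return T@info['tool_from_camera']
def atz(info,px,z,state=None):
    T=wfc(info,state);r=rays(info,px)@T[:3,:3].T;o=T[:3,3]
    return o+r*((z-o[2])/r[:,2])[:,None]
def cloud(info,d,state=None):
    h,w=d.shape;v,u=np.mgrid[:h,:w];T=wfc(info,state)
    r=rays(info,np.c_[u.ravel(),v.ravel()])*d.reshape(-1,1)
    return (r@T[:3,:3].T+T[:3,3]).reshape(h,w,3)
def proj(info,P,state=None):
    T=np.linalg.inv(wfc(info,state));p=np.atleast_2d(P)@T[:3,:3].T+T[:3,3]
    s=np.c_[p[:,0]/-p[:,2],-p[:,1]/-p[:,2]];r2=(s**2).sum(1,keepdims=True);s=s*(1+info['k1']*r2)
    return s@np.array(info['intrinsics'])[:2,:2].T+np.array(info['intrinsics'])[:2,2]
E
python3 - <<'E'
from h import *
a=cv2.imread('pics/scene0.png')[165:315,165:365];cv2.imwrite('pics/sc_crop.png',cv2.resize(a,None,fx=4,fy=4,interpolation=cv2.INTER_CUBIC))
a=cv2.imread('pics/side0.png')[130:280,195:395];cv2.imwrite('pics/si_crop.png',cv2.resize(a,None,fx=4,fy=4,interpolation=cv2.INTER_CUBIC))
i=manip.camera_info('scene');c=cloud(i,np.load('pics/scene0.npy'))
m=(abs(c[:,:,2]-120)<4); ys,xs=np.where(m); print(len(ys)); P=c[m]; print(P.min(0),P.max(0),np.median(P,0))
for px in [(252,203),(219,215),(290,240),(367,190),(420,235)]: print(px,c[px[1],px[0]])
sel=(abs(P[:,0]-500)<200)&(abs(P[:,1])<300)
print(cv2.minAreaRect(P[sel][:,:2].astype(np.float32)))
E
```

```text
13870
[-1514.79411154 -1288.19768783   116.0029278 ] [ 935.51541278 1446.52225589  123.99941585] [826.17158111  78.66019182 121.29413408]
(252, 203) [572.29366435 -34.29266965 160.99397369]
(219, 215) [657.27022352 -82.94214017 191.7051751 ]
(290, 240) [640.12990191  55.23336411 124.96985564]
(367, 190) [332.58195126 233.47821331  47.1109931 ]
(420, 235) [515.23550954 347.32420123  57.60145895]
((581.6416015625, -11.008468627929688), (321.52142333984375, 203.17796325683594), 84.94924926757812)
```

View pics/sc_crop.png

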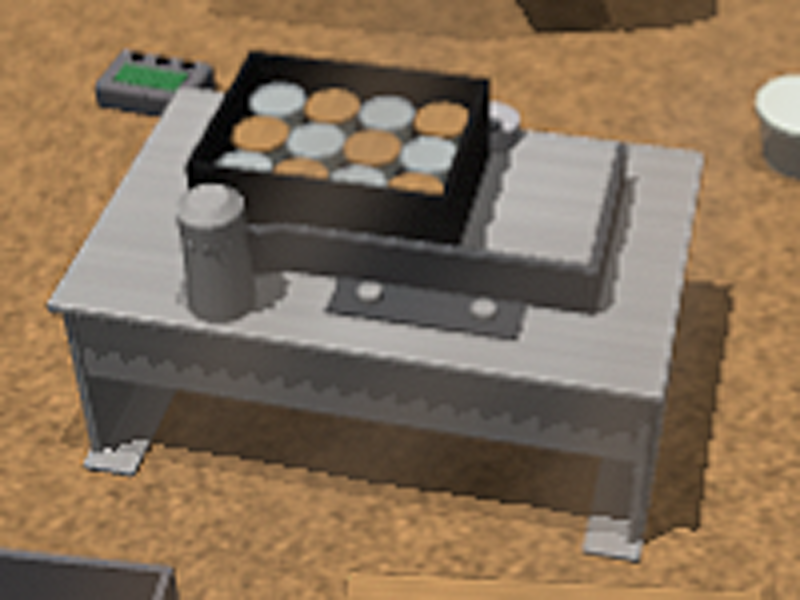

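View pics/si_crop.png

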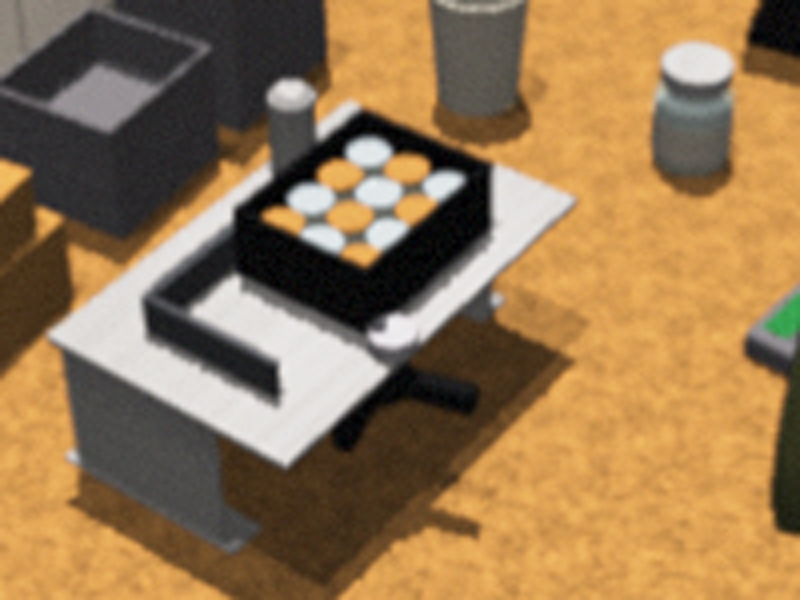

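Run:
```python
from h import *
sc=manip.camera_info('scene');si=manip.camera_info('side')
f=lambda L,ox,oy:np.array(L)/4.+[ox,oy]-0.375
S=lambda L:f(L,165,165);D=lambda L:f(L,195,130)
print('ledge sc B-,B+,F+',atz(sc,S([(50,308),(660,397),(703,153)]),120)[:,:2].round(1).tolist())
print('ledge si B+,F+,F-,B-',atz(si,D([(52,338),(285,465),(577,202),(355,103)]),120)[:,:2].round(1).tolist())
print('bin top sc F-,F+,B-',atz(sc,S([(250,52),(491,80),(190,163),(460,215)]),175)[:,:2].round(1).tolist())
print('bin top si B-,F-,F+,B+',atz(si,D([(365,110),(493,170),(375,275),(237,210)]),175)[:,:2].round(1).tolist())
print('bracket top sc: corner inner, stop front inner',atz(sc,S([(590,267),(618,143)]),150)[:,:2].round(1).tolist())
print('bracket top si: corner inner, stop front inner',atz(si,D([(172,300),(280,360)]),150)[:,:2].round(1).tolist())
print('knob arm tips si: ',atz(si,D([(475,395),(345,440)]),98)[:,:2].round(1).tolist())
for n,i in (('scene',sc),('side',si)):
    c=cloud(i,np.load(f'pics/{n}0.npy'));
    m=(abs(c[:,:,2]-120)<5)&(abs(c[:,:,0]-580)<180)&(abs(c[:,:,1])<230)
    print(n,cv2.minAreaRect(c[m][:,:2].astype(np.float32)), np.median(c[m][:,2]))
    m=(abs(c[:,:,2]-172)<6)&(abs(c[:,:,0]-580)<150)&(abs(c[:,:,1])<150)
    print(n,'bin',cv2.minAreaRect(c[m][:,:2].astype(np.float32)))
```

```text
ledge sc B-,B+,F+ [[667.5, -176.8], [693.7, 138.1], [495.5, 156.9]]
ledge si B+,F+,F-,B- [[688.0, 140.9], [495.0, 159.0], [463.8, -155.7], [658.0, -176.5]]
bin top sc F-,F+,B- [[502.9, -103.7], [515.0, 35.7], [607.9, -111.5], [633.6, 33.4]]
bin top si B-,F-,F+,B+ [[605.3, -108.9], [496.6, -94.7], [506.7, 36.1], [618.0, 26.3]]
bracket top sc: corner inner, stop front inner [[636.7, 99.3], [531.6, 108.1]]
bracket top si: corner inner, stop front inner [[620.5, 97.7], [530.2, 109.3]]
knob arm tips si:  [[439.1, 27.3], [488.1, 104.0]]
scene ((581.6416015625, -11.008468627929688), (321.52142333984375, 203.17796325683594), 84.94924926757812) 122.06633135123633
scene bin ((590.068359375, -40.831581115722656), (140.49169921875, 168.24282836914062), 85.0302734375)
side ((580.0804443359375, -9.723892211914062), (325.05975341796875, 206.10182189941406), 84.74207305908203) 119.35515506320564
side bin ((584.5936889648438, -42.02000427246094), (149.75967407226562, 161.83154296875), 86.40582275390625)
```

Run:
```python
from h import *
sc=manip.camera_info('scene')
c=cloud(sc,np.load('pics/scene0.npy'))
def st(n,u0,u1,v0,v1,zmin=15):
    q=c[v0:v1,u0:u1].reshape(-1,3);q=q[(q[:,2]>zmin)&(q[:,2]<500)];print(n,q.min(0).round(),q.max(0).round())
st('monitor',5,95,100,215);st('jar',108,142,185,230);st('cup',68,115,228,275);st('timer',190,214,178,194);st('tub',352,382,182,210)
# ledge frame from averaged corners
B_m=np.array([662.5,-176.6]);Bp=np.array([690.8,139.5]);Fp=np.array([495.2,158]);Fm=np.array([463.8,-155.7])
print(np.degrees(np.arctan2(*(Bp-B_m))),np.degrees(np.arctan2(*(Fp-Fm))),(B_m+Bp+Fp+Fm)/4)
```

```text
monitor [   46. -1035.    15.] [ 552. -561.  252.]
jar [ 456. -425.   15.] [ 520. -360.   96.]
cup [ 632. -422.   15.] [ 814. -296.  159.]
timer [ 293. -270.   15.] [ 498. -144.  125.]
tub [298. 196.  15.] [372. 265.  52.]
5.115972934158812 5.716018189198464 [578.075  -8.7  ]
```

Request:
{"api": "play_rows", "payload": {"commands": [{"x": 0.04,"y": -0.0204,"z": -0.02,"grip": 0.42},{"x": 0.04,"y": -0.0204,"z": -0.02},{"x": 0.04,"y": -0.0204},{"x": 0.04,"y": -0.0204},{"x": 0.04,"y": -0.0204},{"x": 0.04,"y": -0.0204},{"x": 0.04,"y": -0.0204},{"x": 0.04,"y": -0.0204},{"x": 0.04,"y": -0.0204},{"x": 0.04,"y": -0.0204},{"x": 0.04,"y": -0.0204},{"x": 0.04,"y": -0.0204},{"wz": -10.5},{"wz": -10.5},{"wz": -10.5},{"wz": -10.5},{"wz": -10.5},{"wz": -10.5},{"wz": -4.5},{}]}}

```text
$.commands[0]: bad value
```

Request:
{"api": "play_rows", "payload": {"commands": [{"x": 0.04,"y": -0.0204,"z": -0.02,"wx": 0,"wy": 0,"wz": 0,"grip": 0.42}]}}

```text
clock: 0.28
eef_pos: [193.6, -494.0, 223.9]
eef_rot: [-3.138, 0.0, 0.297]
wrist_force: [1.1, -0.2, 0.9]
finger_gap: 87.0
```

Request:
{"api": "play_rows", "payload": {"commands": [{"x": 0.04,"y": -0.0204,"z": -0.02,"wx": 0,"wy": 0,"wz": 0,"grip": 0.42},{"x": 0.04,"y": -0.0204,"z": 0,"wx": 0,"wy": 0,"wz": 0,"grip": 0.42},{"x": 0.04,"y": -0.0204,"z": 0,"wx": 0,"wy": 0,"wz": 0,"grip": 0.42},{"x": 0.04,"y": -0.0204,"z": 0,"wx": 0,"wy": 0,"wz": 0,"grip": 0.42},{"x": 0.04,"y": -0.0204,"z": 0,"wx": 0,"wy": 0,"wz": 0,"grip": 0.42},{"x": 0.04,"y": -0.0204,"z": 0,"wx": 0,"wy": 0,"wz": 0,"grip": 0.42},{"x": 0.04,"y": -0.0204,"z": 0,"wx": 0,"wy": 0,"wz": 0,"grip": 0.42},{"x": 0.04,"y": -0.0204,"z": 0,"wx": 0,"wy": 0,"wz": 0,"grip": 0.42},{"x": 0.04,"y": -0.0204,"z": 0,"wx": 0,"wy": 0,"wz": 0,"grip": 0.42},{"x": 0.04,"y": -0.0204,"z": 0,"wx": 0,"wy": 0,"wz": 0,"grip": 0.42},{"x": 0.04,"y": -0.0204,"z": 0,"wx": 0,"wy": 0,"wz": 0,"grip": 0.42},{"x": 0,"y": 0,"z": 0,"wx": 0,"wy": 0,"wz": -10.5,"grip": 0.42},{"x": 0,"y": 0,"z": 0,"wx": 0,"wy": 0,"wz": -10.5,"grip": 0.42},{"x": 0,"y": 0,"z": 0,"wx": 0,"wy": 0,"wz": -10.5,"grip": 0.42},{"x": 0,"y": 0,"z": 0,"wx": 0,"wy": 0,"wz": -10.5,"grip": 0.42},{"x": 0,"y": 0,"z": 0,"wx": 0,"wy": 0,"wz": -10.5,"grip": 0.42},{"x": 0,"y": 0,"z": 0,"wx": 0,"wy": 0,"wz": -10.5,"grip": 0.42},{"x": 0,"y": 0,"z": 0,"wx": 0,"wy": 0,"wz": -4.5,"grip": 0.42}]}}

```text
clock: 2.52
eef_pos: [548.6, -149.8, 245.2]
eef_rot: [-3.141, -0.0, 1.482]
wrist_force: [1.0, -0.1, -0.2]
finger_gap: 39.5
```

Run:
```python
from h import *
s=manip.read_state();print(s)
p,d=manip.camera('wrist');cv2.imwrite('pics/w1.png',p[:,:,::-1]);np.save('pics/w1.npy',d)
import pickle;pickle.dump(s,open('pics/w1.pkl','wb'))
```

```text
{'clock': 2.525, 'joints': array([-3.30921348e-01,  3.15510799e-01,  1.40829955e+00, -1.68908850e-05,
        1.41828171e+00, -2.42233675e-01]), 'qd': array([ 9.26821250e-05, -6.64515558e-04, -1.52176005e-04, -1.31695553e-03,
       -2.24756304e-03, -5.78899194e-01]), 'effort': array([ 1.00958714e-03, -5.51047003e+01, -3.63221598e+01,  6.49781548e-02,
        3.85224307e-02,  3.96224745e-01]), 'eef_pos': array([ 548.63060906, -149.78965107,  245.19665489]), 'eef_rot': array([-3.14110383e+00, -1.03585619e-04,  1.48211120e+00]), 'wrist_force': array([ 0.98684723, -0.08486105, -0.19882795]), 'moment': array([-0.01370827, -0.06900346, -0.00728129]), 'finger_gap': 39.5108993176328}
```

View pics/w1.png

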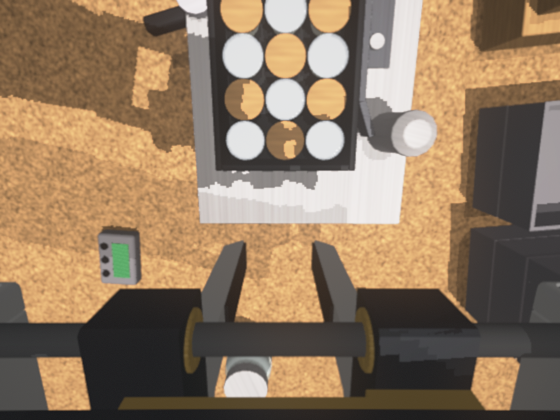

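Run:
```python
from h import *
import pickle;s=pickle.load(open('pics/w1.pkl','rb'));i=manip.camera_info('wrist')
print(atz(i,[(216,171),(356,171)],175,s)[:,:2].round(1).tolist());print(atz(i,[(200,223),(400,223),(186,0)],120,s)[:,:2].round(1).tolist())
c=cloud(i,np.load('pics/w1.npy'),s)
for u,v in [(286,171),(286,165),(300,200),(413,132)]:print(c[v,u])
```

```text
[[502.8, -105.0], [612.2, -114.8]]
[[468.1, -161.7], [667.3, -179.3], [486.4, 32.7]]
[ 558.11449582 -117.37261162  120.02413911]
[ 557.90539909 -105.32556343  174.06447706]
[ 569.4652457  -147.00986424  119.90151396]
[649.80291545 -88.15522824 190.15347414]
```

Request:
{"api": "play_rows", "payload": {"commands": [{"x": 0,"y": 0.006,"z": 0.055,"wx": 0,"wy": 0,"wz": 0,"grip": 0.42},{"x": 0,"y": 0,"z": 0.055,"wx": 0,"wy": 0,"wz": 0,"grip": 0.42},{"x": 0.01,"y": 0,"z": 0,"wx": 0,"wy": 0,"wz": 0,"grip": 0.42},{"x": 0.008,"y": 0,"z": 0,"wx": 0,"wy": 0,"wz": 0,"grip": 0.42},{"x": 0,"y": 0,"z": 0,"wx": 0,"wy": 0,"wz": 0,"grip": 0.42}]}}

```text
clock: 3.2
eef_pos: [557.5, -131.9, 138.0]
eef_rot: [3.138, 0.001, 1.479]
wrist_force: [-0.1, -0.5, -0.4]
finger_gap: 39.4
```

Request:
{"api": "play_rows", "payload": {"commands": [{"x": 0.005,"y": 0,"z": 0,"wx": 0,"wy": 0,"wz": 0,"grip": 0.42},{"x": 0.005,"y": 0,"z": 0,"wx": 0,"wy": 0,"wz": 0,"grip": 0.42},{"x": 0.005,"y": 0,"z": 0,"wx": 0,"wy": 0,"wz": 0,"grip": 0.42},{"x": 0.005,"y": 0,"z": 0,"wx": 0,"wy": 0,"wz": 0,"grip": 0.42}]}}

```text
clock: 3.7
eef_pos: [558.3, -112.7, 135.7]
eef_rot: [3.141, 0.001, 1.478]
wrist_force: [-1.2, -4.7, 2.7]
finger_gap: 39.1
```

Request:
{"api": "play_rows", "payload": {"commands": [{"x": 0.006,"y": 0,"z": 0,"wx": 0,"wy": 0,"wz": 0,"grip": 0.42},{"x": 0.006,"y": 0,"z": 0,"wx": 0,"wy": 0,"wz": 0,"grip": 0.42},{"x": 0.006,"y": 0,"z": 0,"wx": 0,"wy": 0,"wz": 0,"grip": 0.42},{"x": 0.006,"y": 0,"z": 0,"wx": 0,"wy": 0,"wz": 0,"grip": 0.42},{"x": 0.006,"y": 0,"z": 0,"wx": 0,"wy": 0,"wz": 0,"grip": 0.42},{"x": 0.006,"y": 0,"z": 0,"wx": 0,"wy": 0,"wz": 0,"grip": 0.42}]}}

```text
clock: 4.45
eef_pos: [561.7, -76.7, 135.7]
eef_rot: [3.141, 0.001, 1.478]
wrist_force: [-0.1, -5.3, 2.5]
finger_gap: 39.2
```

Request:
{"api": "play_rows", "payload": {"commands": [{"x": 0.004,"y": 0,"z": 0,"wx": 0,"wy": 0,"wz": 0,"grip": 0.42},{"x": 0.004,"y": 0,"z": 0,"wx": 0,"wy": 0,"wz": 0,"grip": 0.42},{"x": 0.004,"y": 0,"z": 0,"wx": 0,"wy": 0,"wz": 0,"grip": 0.42}]}}

```text
clock: 4.82
eef_pos: [562.8, -64.8, 135.7]
eef_rot: [3.141, 0.0, 1.478]
wrist_force: [0.0, -5.6, 3.3]
finger_gap: 39.5
```

Run:
```python
from h import *
s=manip.read_state();print(s['eef_pos'],s['eef_rot'],s['wrist_force'],s['moment'])
p,d=manip.camera('wrist');cv2.imwrite('pics/w2.png',p[:,:,::-1])
import pickle;pickle.dump(s,open('pics/w2.pkl','wb'))
```

```text
[562.83660278 -64.83658611 135.73101964] [3.14103717e+00 4.84583345e-04 1.47772739e+00] [ 0.01410012 -5.62059309  3.33764102] [-0.91274898 -0.0010688   0.02986789]
```

View pics/w2.png

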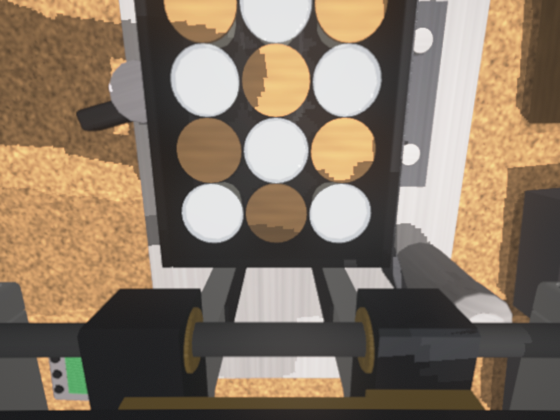

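The bin's end rests flat on both fingers (row ~265). The shaker at (480,300) is clear of the body. I'll keep pushing slowly.

Request:
{"api": "play_rows", "payload": {"commands": [{"x": 0.003,"y": 0,"z": 0,"wx": 0,"wy": 0,"wz": 0,"grip": 0.42},{"x": 0.003,"y": 0,"z": 0,"wx": 0,"wy": 0,"wz": 0,"grip": 0.42},{"x": 0.003,"y": 0,"z": 0,"wx": 0,"wy": 0,"wz": 0,"grip": 0.42},{"x": 0.003,"y": 0,"z": 0,"wx": 0,"wy": 0,"wz": 0,"grip": 0.42}]}}

```text
clock: 5.38
eef_pos: [563.9, -53.0, 135.7]
eef_rot: [3.141, 0.0, 1.478]
wrist_force: [-0.2, -5.7, 3.8]
finger_gap: 39.3
```

Request:
{"api": "play_rows", "payload": {"commands": [{"x": 0.002,"y": 0,"z": 0,"wx": 0,"wy": 0,"wz": 0,"grip": 0.42}]}}

```text
clock: 5.5
eef_pos: [564.1, -51.0, 135.7]
eef_rot: [3.141, 0.0, 1.478]
wrist_force: [-1.2, -4.9, 3.9]
finger_gap: 39.1
```

Request:
{"api": "play_rows", "payload": {"commands": [{"x": 0.0015,"y": 0,"z": 0,"wx": 0,"wy": 0,"wz": 0,"grip": 0.42}]}}

```text
clock: 5.62
eef_pos: [564.2, -49.6, 135.7]
eef_rot: [3.141, 0.0, 1.478]
wrist_force: [-1.1, -4.5, 2.8]
finger_gap: 39.0
```

Request:
{"api": "play_rows", "payload": {"commands": [{"x": 0.0015,"y": 0,"z": 0,"wx": 0,"wy": 0,"wz": 0,"grip": 0.42}]}}

```text
clock: 5.75
eef_pos: [564.4, -48.1, 135.7]
eef_rot: [3.141, 0.0, 1.478]
wrist_force: [-0.1, -5.3, 4.8]
finger_gap: 39.2
```

Request:
{"api": "play_rows", "payload": {"commands": [{"x": 0.0015,"y": 0,"z": 0,"wx": 0,"wy": 0,"wz": 0,"grip": 0.42}]}}

```text
clock: 5.88
eef_pos: [564.5, -46.6, 135.7]
eef_rot: [3.141, 0.0, 1.478]
wrist_force: [0.4, -5.8, 4.2]
finger_gap: 39.4
```

Request:
{"api": "play_rows", "payload": {"commands": [{"x": 0.001,"y": 0,"z": 0,"wx": 0,"wy": 0,"wz": 0,"grip": 0.42}]}}

```text
clock: 6.0
eef_pos: [564.6, -45.6, 135.7]
eef_rot: [3.141, 0.0, 1.478]
wrist_force: [0.5, -6.2, 4.1]
finger_gap: 39.8
```

Request:
{"api": "play_rows", "payload": {"commands": [{"x": 0.001,"y": 0,"z": 0,"wx": 0,"wy": 0,"wz": 0,"grip": 0.42}]}}

```text
clock: 6.12
eef_pos: [564.7, -45.2, 135.7]
eef_rot: [3.141, 0.002, 1.478]
wrist_force: [-0.8, -13.7, 3.2]
finger_gap: 39.9
```

Request:
{"api": "play_rows", "payload": {"commands": [{"x": 0.0003,"y": 0,"z": 0,"wx": 0,"wy": 0,"wz": 0,"grip": 0.42}]}}

```text
clock: 6.25
eef_pos: [564.7, -45.2, 135.7]
eef_rot: [3.141, 0.002, 1.478]
wrist_force: [-0.9, -13.2, 4.3]
finger_gap: 39.3
```

Run:
```python
from h import *
s=manip.read_state();print(s['clock'],s['eef_pos'],s['eef_rot'],s['wrist_force'],s['moment'])
for n in ['wrist','scene','side']:
    p,d=manip.camera(n);cv2.imwrite(f'pics/{n}3.png',p[:,:,::-1]);np.save(f'pics/{n}3.npy',d)
import pickle;pickle.dump(s,open('pics/w3.pkl','wb'))
a=cv2.imread('pics/scene3.png')[165:285,205:365];b=cv2.imread('pics/side3.png')[140:260,195:355]
cv2.imwrite('pics/c3.png',np.vstack([cv2.resize(a,None,fx=2.5,fy=2.5,interpolation=cv2.INTER_CUBIC),cv2.resize(b,None,fx=2.5,fy=2.5,interpolation=cv2.INTER_CUBIC)]))
```

```text
6.25 [564.71602516 -45.18913252 135.72535542] [3.14096484e+00 1.92626737e-03 1.47756407e+00] [ -0.90606568 -13.21462025   4.2840699 ] [-2.18836036  0.1032072   0.11179693]
```

View pics/c3.png

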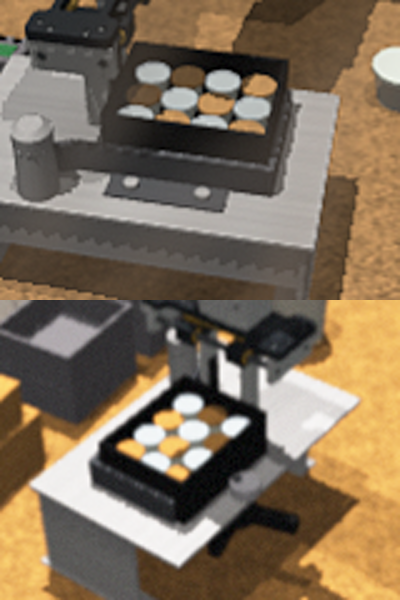

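View pics/wrist3.png

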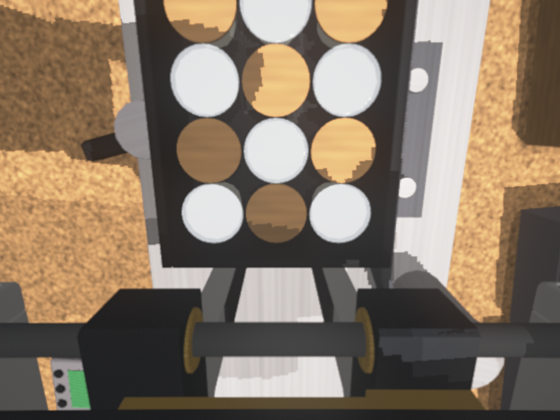

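Run:
```python
from h import *
import pickle;s=pickle.load(open('pics/w3.pkl','rb'));i=manip.camera_info('wrist');sc=manip.camera_info('scene')
P=atz(i,[(162,267),(392,267),(135,0),(417,0)],175,s)[:,:2];print(P.round(1).tolist())
t=np.radians(-5.1);ex=np.array([np.cos(t),np.sin(t)]);ey=np.array([-np.sin(t),np.cos(t)]);C=np.array([581,-10.5])
L=lambda P:np.c_[(P-C)@ex,(P-C)@ey].round(1)
print(L(P).tolist())
# disc/knob
print('cam',L(atz(i,[(131,128)],134,s)[:,:2]),'arm tip',L(atz(i,[(84,150)],102,s)[:,:2]))
# from first wrist pic: bracket? fence top in scene3 crop
f=lambda l:np.array(l)/2.5+[205,165]-.3
# scene: fence inner top edge ends, stop
S=f([(65,140),(278,165),(270,140)]);print('fence',L(atz(sc,S,150)[:,:2]).tolist())
a=cv2.imread('pics/scene3.png')[195:255,205:330];cv2.imwrite('pics/c4.png',cv2.resize(a,None,fx=6,fy=6,interpolation=cv2.INTER_CUBIC))
```

```text
[[509.8, -30.4], [618.9, -40.7], [520.7, 80.3], [628.3, 70.3]]
[[-69.1, -26.2], [40.4, -26.7], [-68.2, 85.1], [39.9, 84.7]]
cam [[-94.2  37.6]] arm tip [[-140.9   23.6]]
fence [[47.2, -56.2], [42.1, 121.5], [12.4, 110.4]]
```

View pics/c4.png

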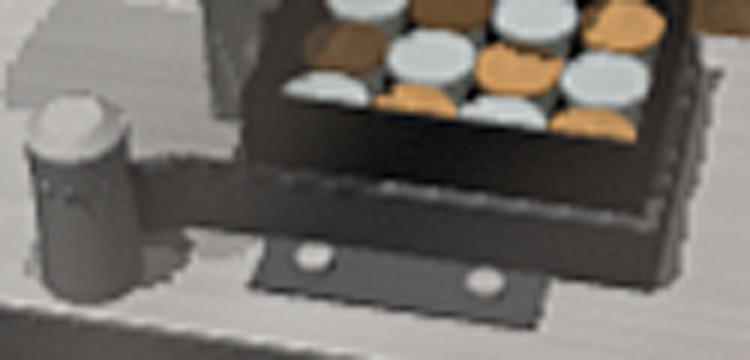

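Request:
{"api": "play_rows", "payload": {"commands": [{"x": -0.01,"y": 0,"z": 0,"wx": 0,"wy": 0,"wz": 0,"grip": 0},{"x": 0,"y": 0,"z": -0.045,"wx": 0,"wy": 0,"wz": 0,"grip": 0},{"x": 0,"y": -0.02,"z": -0.05,"wx": 0,"wy": 0,"wz": 0,"grip": 0},{"x": 0.04,"y": -0.035,"z": 0,"wx": 0,"wy": 0,"wz": 0,"grip": 0},{"x": 0.049,"y": -0.035,"z": 0,"wx": 0,"wy": 0,"wz": 0,"grip": 0},{"x": 0,"y": 0,"z": 0,"wx": 0,"wy": 0,"wz": 0,"grip": 0},{"x": 0,"y": 0,"z": 0.04,"wx": 0,"wy": 0,"wz": 0,"grip": 0},{"x": 0,"y": 0,"z": 0.042,"wx": 0,"wy": 0,"wz": 0,"grip": 0},{"x": 0,"y": 0.005,"z": 0,"wx": 0,"wy": 0,"wz": 0,"grip": 0}]}}

```text
clock: 7.52
eef_pos: [486.3, 42.0, 146.3]
eef_rot: [-3.136, 0.0, 1.477]
wrist_force: [0.2, 0.2, 0.8]
finger_gap: 0.7
```

Request:
{"api": "play_rows", "payload": {"commands": [{"x": 0,"y": 0.003,"z": 0,"wx": 0,"wy": 0,"wz": 0,"grip": 0},{"x": 0,"y": 0.002,"z": 0,"wx": 0,"wy": 0,"wz": 0,"grip": 0}]}}

```text
clock: 7.78
eef_pos: [493.3, 41.9, 150.0]
eef_rot: [3.139, -0.0, 1.478]
wrist_force: [-0.1, -0.2, 1.0]
finger_gap: 0.3
```

Request:
{"api": "play_rows", "payload": {"commands": [{"x": 0,"y": 0.004,"z": 0,"wx": 0,"wy": 0,"wz": 0,"grip": 0},{"x": 0,"y": 0.003,"z": 0,"wx": 0,"wy": 0,"wz": 0,"grip": 0}]}}

```text
clock: 8.02
eef_pos: [499.7, 41.4, 148.9]
eef_rot: [3.141, -0.0, 1.478]
wrist_force: [0.3, -0.1, -0.5]
finger_gap: 0.6
```

Request:
{"api": "play_rows", "payload": {"commands": [{"x": 0,"y": 0.002,"z": 0,"wx": 0,"wy": 0,"wz": 0,"grip": 0}]}}

```text
clock: 8.15
eef_pos: [501.5, 41.2, 148.6]
eef_rot: [3.141, -0.0, 1.478]
wrist_force: [-0.2, 0.3, 0.8]
finger_gap: 0.2
```

Request:
{"api": "play_rows", "payload": {"commands": [{"x": 0,"y": 0.001,"z": 0,"wx": 0,"wy": 0,"wz": 0,"grip": 0}]}}

```text
clock: 8.28
eef_pos: [502.3, 41.1, 148.5]
eef_rot: [-3.142, -0.0, 1.478]
wrist_force: [0.5, 0.2, -0.6]
finger_gap: 0.8
```

Request:
{"api": "play_rows", "payload": {"commands": [{"x": 0,"y": 0.001,"z": 0,"wx": 0,"wy": 0,"wz": 0,"grip": 0}]}}

```text
clock: 8.4
eef_pos: [503.3, 41.0, 148.4]
eef_rot: [-3.142, -0.0, 1.478]
wrist_force: [-0.2, -0.0, 0.9]
finger_gap: 0.4
```

Request:
{"api": "play_rows", "payload": {"commands": [{"x": 0,"y": 0.0015,"z": 0,"wx": 0,"wy": 0,"wz": 0,"grip": 0}]}}

```text
clock: 8.52
eef_pos: [504.3, 40.9, 148.4]
eef_rot: [-3.14, 0.0, 1.478]
wrist_force: [-4.4, -0.3, 2.7]
finger_gap: 0.5
```

Request:
{"api": "play_rows", "payload": {"commands": [{"x": 0,"y": 0.0015,"z": 0,"wx": 0,"wy": 0,"wz": 0,"grip": 0}]}}

```text
clock: 8.65
eef_pos: [505.8, 40.8, 148.5]
eef_rot: [-3.14, 0.0, 1.478]
wrist_force: [-4.8, 0.7, 2.3]
finger_gap: 0.6
```

Request:
{"api": "play_rows", "payload": {"commands": [{"x": 0,"y": 0.0015,"z": 0,"wx": 0,"wy": 0,"wz": 0,"grip": 0}]}}

```text
clock: 8.78
eef_pos: [507.3, 40.7, 148.4]
eef_rot: [-3.14, 0.0, 1.478]
wrist_force: [-6.0, -0.6, 3.1]
finger_gap: 0.3
```

Request:
{"api": "play_rows", "payload": {"commands": [{"x": 0,"y": 0.001,"z": 0,"wx": 0,"wy": 0,"wz": 0,"grip": 0}]}}

```text
clock: 8.9
eef_pos: [507.9, 40.6, 148.4]
eef_rot: [-3.139, 0.0, 1.478]
wrist_force: [-13.2, 0.4, 8.7]
finger_gap: 0.3
```

Request:
{"api": "play_rows", "payload": {"commands": [{"x": 0.0,"y": -0.01,"z": 0,"wx": 0,"wy": 0,"wz": 0,"grip": 0},{"x": 0.007,"y": -0.027,"z": 0,"wx": 0,"wy": 0,"wz": 0,"grip": 0},{"x": 0.0066,"y": -0.027,"z": 0,"wx": 0,"wy": 0,"wz": 0,"grip": 0},{"x": 0,"y": 0,"z": 0,"wx": 0,"wy": 0,"wz": 10,"grip": 0},{"x": 0,"y": 0,"z": 0,"wx": 0,"wy": 0,"wz": 10,"grip": 0},{"x": 0,"y": 0,"z": 0,"wx": 0,"wy": 0,"wz": 10,"grip": 0},{"x": 0,"y": 0,"z": 0,"wx": 0,"wy": 0,"wz": 10,"grip": 0},{"x": 0,"y": 0,"z": 0,"wx": 0,"wy": 0,"wz": 10,"grip": 0},{"x": 0,"y": 0,"z": 0,"wx": 0,"wy": 0,"wz": 10,"grip": 0},{"x": 0,"y": 0,"z": 0,"wx": 0,"wy": 0,"wz": 10,"grip": 0},{"x": 0,"y": 0,"z": 0,"wx": 0,"wy": 0,"wz": 10,"grip": 0},{"x": 0,"y": 0,"z": 0,"wx": 0,"wy": 0,"wz": 10,"grip": 0},{"x": 0,"y": 0,"z": 0,"wx": 0,"wy": 0,"wz": 0,"grip": 0}]}}

```text
clock: 10.52
eef_pos: [446.1, 60.0, 148.5]
eef_rot: [-3.142, -0.0, -0.092]
wrist_force: [-0.7, -0.6, -0.2]
finger_gap: 0.5
```

Run:
```python
from h import *
s=manip.read_state();print(s['clock'],s['eef_pos'],s['eef_rot'],s['wrist_force'],s['moment'])
import pickle;pickle.dump(s,open('pics/w5.pkl','wb'))
for n in ['wrist','side']:
    p,d=manip.camera(n);cv2.imwrite(f'pics/{n}5.png',p[:,:,::-1]);np.save(f'pics/{n}5.npy',d)
b=cv2.imread('pics/side5.png')[140:290,195:395]
cv2.imwrite('pics/c5.png',cv2.resize(b,None,fx=4,fy=4,interpolation=cv2.INTER_CUBIC))
```

```text
10.525 [446.06158271  60.01158437 148.45572271] [-3.14154700e+00 -3.65424717e-04 -9.17888625e-02] [-0.70303895 -0.62065623 -0.23516169] [ 0.00395328 -0.00183347 -0.00820119]
```

View pics/wrist5.png

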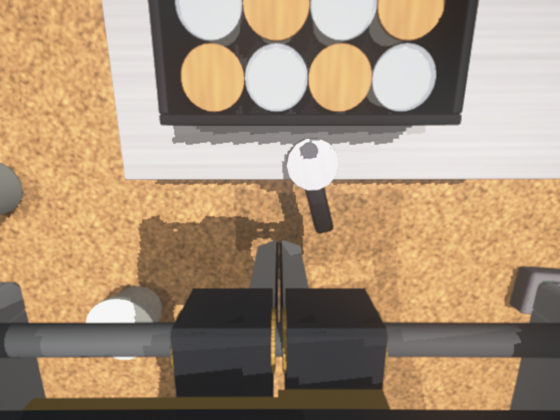

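View pics/c5.png

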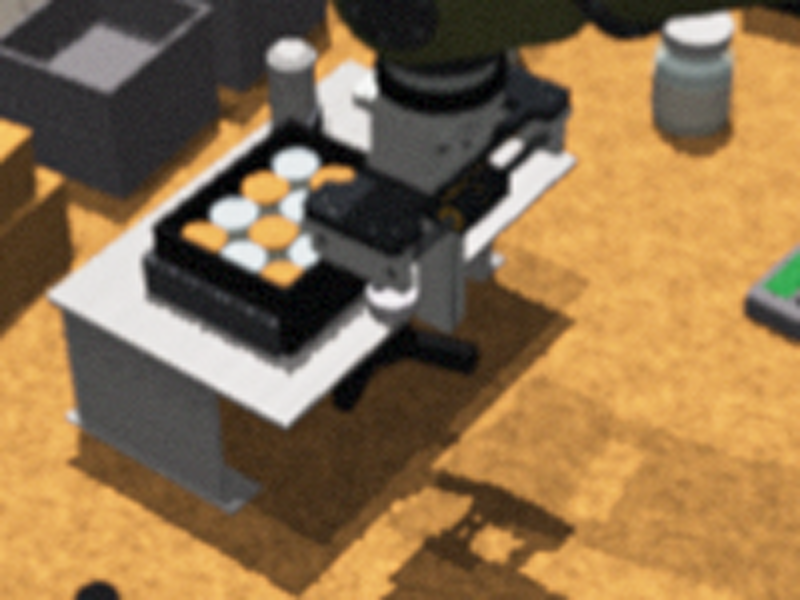

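```bash
cat >> h.py <<'E'
t=np.radians(-5.1);ex=np.array([np.cos(t),np.sin(t)]);ey=np.array([-np.sin(t),np.cos(t)]);C=np.array([581,-10.5])
L=lambda P:np.c_[(P-C)@ex,(P-C)@ey].round(1)
E
python3 - <<'E'
from h import *
import pickle;s=pickle.load(open('pics/w5.pkl','rb'));i=manip.camera_info('wrist')
print('axis bolt',L(atz(i,[(310,150)],136,s)[:,:2]),'disc',L(atz(i,[(312,164)],134,s)[:,:2]),'tip',L(atz(i,[(324,231)],102,s)[:,:2]))
print('bin F',L(atz(i,[(161,121),(461,121)],175,s)[:,:2]).tolist(),'edge',L(atz(i,[(126,180),(555,180)],120,s)[:,:2]).tolist())
E
```

```text
axis bolt [[-79.5  38.5]] disc [[-88.   36.9]] tip [[-141.4   23.4]]
bin F [[-63.6, 111.2], [-64.0, -26.7]] edge [[-99.8, 157.4], [-100.6, -123.3]]
```

```bash
cat > tab.py <<'E'
import numpy as np
def ctr(a,rc=56):
    a=np.radians(a);d=np.array([-np.cos(a),-np.sin(a)]);n=np.array([-np.sin(a),np.cos(a)])
    h=8*abs(np.sin(a))+12.5*abs(np.cos(a))
    sg=np.clip(a/np.radians(5),-1,1)
    r=rc+sg*8*np.cos(a)-12.5*np.sin(a)
    return r*d+(7+h)*n
if __name__=='__main__':
    prev=None
    for a in range(-35,71,5):
        p=ctr(a);
        print(a,p.round(1),'tool step',None if prev is None else ((p-prev)*[1,-1]).round(1)); prev=p
E
python3 tab.py
```

```text
-35 [-33.9  50.4] tool step None
-30 [-37.   46.6] tool step [-3.1  3.8]
-25 [-39.8  42.5] tool step [-2.8  4.1]
-20 [-42.2  38.2] tool step [-2.4  4.3]
-15 [-44.3  33.8] tool step [-2.1  4.5]
-10 [-45.9  29.1] tool step [-1.7  4.6]
-5 [-47.2  24.4] tool step [-1.2  4.8]
0 [-56.   19.5] tool step [-8.8  4.9]
5 [-64.4  14.6] tool step [-8.4  4.9]
10 [-64.4   9.7] tool step [0.  4.9]
15 [-63.9   4.8] tool step [0.5 4.9]
20 [-63.   -0.1] tool step [0.9 4.8]
25 [-61.7  -4.8] tool step [1.3 4.7]
30 [-60.   -9.4] tool step [1.7 4.6]
35 [-57.9 -13.9] tool step [2.1 4.4]
40 [-55.4 -18.1] tool step [2.5 4.2]
45 [-52.5 -22.1] tool step [2.9 4. ]
50 [-49.4 -25.9] tool step [3.2 3.8]
55 [-45.9 -29.4] tool step [3.5 3.5]
60 [-42.1 -32.5] tool step [3.8 3.1]
65 [-38.  -35.3] tool step [4.1 2.8]
70 [-33.7 -37.7] tool step [4.3 2.4]
```

Request:
{"api": "play_rows", "payload": {"commands": [{"x": 0,"y": 0,"z": 0.03,"wx": 0,"wy": 0,"wz": 0,"grip": 0},{"x": 0,"y": 0,"z": 0.03,"wx": 0,"wy": 0,"wz": 0,"grip": 0},{"x": 0,"y": 0,"z": 0,"wx": 0,"wy": 0,"wz": 0,"grip": 0}]}}

```text
clock: 11.0
eef_pos: [445.2, 59.9, 87.2]
eef_rot: [3.141, 0.003, -0.09]
wrist_force: [0.1, -0.3, 0.3]
finger_gap: 0.1
```

Request:
{"api": "play_rows", "payload": {"commands": [{"x": -0.0024,"y": 0.005,"z": 0,"wx": 0,"wy": 0,"wz": 0,"grip": 0},{"x": 0,"y": 0.004,"z": 0,"wx": 0,"wy": 0,"wz": 0,"grip": 0},{"x": 0,"y": 0.003,"z": 0,"wx": 0,"wy": 0,"wz": 0,"grip": 0}]}}

```text
clock: 11.38
eef_pos: [443.1, 47.9, 89.2]
eef_rot: [-3.141, -0.001, -0.093]
wrist_force: [0.4, 0.5, -0.0]
finger_gap: 0.5
```

Request:
{"api": "play_rows", "payload": {"commands": [{"x": 0,"y": 0.002,"z": 0,"wx": 0,"wy": 0,"wz": 0,"grip": 0}]}}

```text
clock: 11.5
eef_pos: [442.8, 46.1, 88.9]
eef_rot: [-3.141, -0.001, -0.093]
wrist_force: [0.4, 2.2, 0.7]
finger_gap: 0.5
```

Request:
{"api": "play_rows", "payload": {"commands": [{"x": 0.0005,"y": 0.0025,"z": 0,"wx": 0,"wy": 0,"wz": 0,"grip": 0},{"x": 0.0005,"y": 0.0025,"z": 0,"wx": 0,"wy": 0,"wz": 0,"grip": 0}]}}

```text
clock: 11.75
eef_pos: [443.2, 41.1, 88.5]
eef_rot: [-3.141, -0.0, -0.093]
wrist_force: [0.6, 1.8, 0.4]
finger_gap: 0.3
```

Request:
{"api": "play_rows", "payload": {"commands": [{"x": 0.0005,"y": 0.0023,"z": 0,"wx": 0,"wy": 0,"wz": 0,"grip": 0},{"x": 0.0006,"y": 0.0023,"z": 0,"wx": 0,"wy": 0,"wz": 0,"grip": 0}]}}

```text
clock: 12.0
eef_pos: [443.8, 36.4, 88.4]
eef_rot: [-3.142, -0.0, -0.093]
wrist_force: [0.7, 1.8, -0.2]
finger_gap: 0.9
```

Request:
{"api": "play_rows", "payload": {"commands": [{"x": 0.0006,"y": 0.0023,"z": 0,"wx": 0,"wy": 0,"wz": 0,"grip": 0},{"x": 0.0008,"y": 0.0023,"z": 0,"wx": 0,"wy": 0,"wz": 0,"grip": 0}]}}

```text
clock: 12.25
eef_pos: [444.7, 31.7, 88.4]
eef_rot: [-3.142, 0.0, -0.093]
wrist_force: [0.1, 0.2, 1.2]
finger_gap: 0.2
```

Request:
{"api": "play_rows", "payload": {"commands": [{"x": 0.001,"y": 0.0022,"z": 0,"wx": 0,"wy": 0,"wz": 0,"grip": 0},{"x": 0.001,"y": 0.0022,"z": 0,"wx": 0,"wy": 0,"wz": 0,"grip": 0}]}}

```text
clock: 12.5
eef_pos: [446.3, 27.1, 88.4]
eef_rot: [-3.142, 0.0, -0.093]
wrist_force: [0.4, 1.6, -0.5]
finger_gap: 0.5
```

Request:
{"api": "play_rows", "payload": {"commands": [{"x": 0.0012,"y": 0.0021,"z": 0,"wx": 0,"wy": 0,"wz": 0,"grip": 0},{"x": 0.0013,"y": 0.0021,"z": 0,"wx": 0,"wy": 0,"wz": 0,"grip": 0}]}}

```text
clock: 12.75
eef_pos: [448.4, 22.7, 88.4]
eef_rot: [-3.142, 0.0, -0.093]
wrist_force: [-1.6, 1.5, 0.2]
finger_gap: 0.4
```

Request:
{"api": "play_rows", "payload": {"commands": [{"x": 0.0014,"y": 0.002,"z": 0,"wx": 0,"wy": 0,"wz": 0,"grip": 0},{"x": 0.0014,"y": 0.002,"z": 0,"wx": 0,"wy": 0,"wz": 0,"grip": 0}]}}

```text
clock: 13.0
eef_pos: [450.9, 18.4, 88.4]
eef_rot: [-3.142, 0.0, -0.093]
wrist_force: [-0.5, 1.8, -0.9]
finger_gap: 0.3
```

Request:
{"api": "play_rows", "payload": {"commands": [{"x": 0.0016,"y": 0.0019,"z": 0,"wx": 0,"wy": 0,"wz": 0,"grip": 0},{"x": 0.0016,"y": 0.0019,"z": 0,"wx": 0,"wy": 0,"wz": 0,"grip": 0}]}}

```text
clock: 13.25
eef_pos: [453.7, 14.4, 88.4]
eef_rot: [3.142, 0.0, -0.093]
wrist_force: [0.0, 2.3, -0.0]
finger_gap: 0.9
```

Request:
{"api": "play_rows", "payload": {"commands": [{"x": 0.0017,"y": 0.0017,"z": 0,"wx": 0,"wy": 0,"wz": 0,"grip": 0},{"x": 0.0018,"y": 0.0017,"z": 0,"wx": 0,"wy": 0,"wz": 0,"grip": 0}]}}

```text
clock: 13.5
eef_pos: [456.9, 10.7, 88.4]
eef_rot: [3.142, 0.0, -0.093]
wrist_force: [-0.1, 1.9, -0.3]
finger_gap: 0.7
```

Request:
{"api": "play_rows", "payload": {"commands": [{"x": 0.0019,"y": 0.0016,"z": 0,"wx": 0,"wy": 0,"wz": 0,"grip": 0},{"x": 0.0019,"y": 0.0015,"z": 0,"wx": 0,"wy": 0,"wz": 0,"grip": 0}]}}

```text
clock: 13.75
eef_pos: [460.4, 7.3, 88.4]
eef_rot: [3.142, 0.0, -0.093]
wrist_force: [-0.3, 1.5, -0.8]
finger_gap: 0.5
```

Request:
{"api": "play_rows", "payload": {"commands": [{"x": 0.002,"y": 0.0014,"z": 0,"wx": 0,"wy": 0,"wz": 0,"grip": 0},{"x": 0.002,"y": 0.0014,"z": 0,"wx": 0,"wy": 0,"wz": 0,"grip": 0}]}}

```text
clock: 14.0
eef_pos: [464.1, 4.1, 88.4]
eef_rot: [-3.142, 0.0, -0.093]
wrist_force: [0.3, 1.5, 0.3]
finger_gap: 0.7
```

Request:
{"api": "play_rows", "payload": {"commands": [{"x": -0.02,"y": -0.004,"z": 0,"wx": 0,"wy": 0,"wz": 0,"grip": 0},{"x": -0.037,"y": 0,"z": 0,"wx": 0,"wy": 0,"wz": 0,"grip": 0},{"x": 0,"y": -0.045,"z": 0,"wx": 0,"wy": 0,"wz": 0,"grip": 0},{"x": 0,"y": -0.048,"z": 0,"wx": 0,"wy": 0,"wz": 0,"grip": 0},{"x": 0.02,"y": 0,"z": 0,"wx": 0,"wy": 0,"wz": 0,"grip": 0},{"x": 0,"y": 0,"z": 0,"wx": 0,"wy": 0,"wz": 0,"grip": 0}]}}

```text
clock: 14.75
eef_pos: [436.8, 104.3, 88.4]
eef_rot: [3.141, -0.0, -0.092]
wrist_force: [0.1, -0.6, -0.8]
finger_gap: 0.5
```

Run:
```python
from h import *
s=manip.read_state();print(s['clock'],s['eef_pos'],s['eef_rot'],s['wrist_force'],s['moment'], L(s['eef_pos'][:2])-[-80,39.5])
import pickle;pickle.dump(s,open('pics/w6.pkl','wb'))
p,d=manip.camera('wrist');cv2.imwrite(f'pics/wrist6.png',p[:,:,::-1])
```

```text
14.75 [436.75073683 104.27840482  88.38191322] [ 3.14138557e+00 -3.17310157e-04 -9.23854981e-02] [ 0.14848519 -0.62331022 -0.78597186] [-0.00337632 -0.00076374  0.00739276] [[-73.9  62. ]]
```

View pics/wrist6.png

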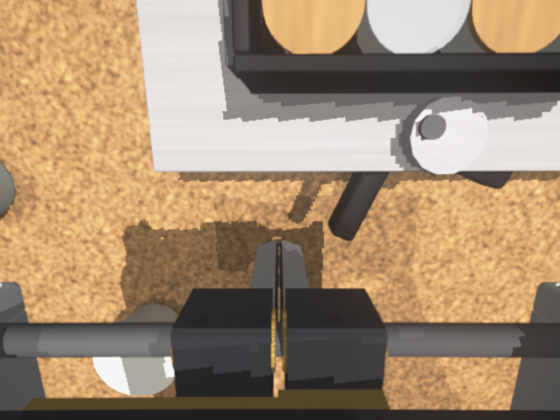

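Request:
{"api": "play_rows", "payload": {"commands": [{"x": 0.015,"y": 0,"z": 0,"wx": 0,"wy": 0,"wz": 0,"grip": 0},{"x": 0.015,"y": 0.002,"z": 0,"wx": 0,"wy": 0,"wz": 0,"grip": 0},{"x": 0.002,"y": 0.006,"z": 0,"wx": 0,"wy": 0,"wz": 0,"grip": 0}]}}

```text
clock: 15.18
eef_pos: [468.2, 92.7, 88.3]
eef_rot: [-3.142, -0.0, -0.093]
wrist_force: [0.3, -0.5, 0.6]
finger_gap: 0.4
```

Request:
{"api": "play_rows", "payload": {"commands": [{"x": 0,"y": 0.003,"z": 0,"wx": 0,"wy": 0,"wz": 0,"grip": 0},{"x": 0,"y": 0.002,"z": 0,"wx": 0,"wy": 0,"wz": 0,"grip": 0}]}}

```text
clock: 15.42
eef_pos: [466.6, 88.0, 88.4]
eef_rot: [3.142, 0.0, -0.093]
wrist_force: [0.7, -0.2, 0.3]
finger_gap: 0.4
```

Request:
{"api": "play_rows", "payload": {"commands": [{"x": 0,"y": 0.002,"z": 0,"wx": 0,"wy": 0,"wz": 0,"grip": 0},{"x": 0,"y": 0.002,"z": 0,"wx": 0,"wy": 0,"wz": 0,"grip": 0}]}}

```text
clock: 15.68
eef_pos: [466.4, 84.3, 88.5]
eef_rot: [-3.142, -0.0, -0.093]
wrist_force: [-0.5, -0.5, 0.6]
finger_gap: 0.2
```

Request:
{"api": "play_rows", "payload": {"commands": [{"x": -0.001,"y": 0.0022,"z": 0,"wx": 0,"wy": 0,"wz": 0,"grip": 0},{"x": -0.001,"y": 0.0022,"z": 0,"wx": 0,"wy": 0,"wz": 0,"grip": 0}]}}

```text
clock: 15.92
eef_pos: [464.0, 80.1, 88.5]
eef_rot: [-3.141, -0.0, -0.093]
wrist_force: [0.3, 3.0, 0.9]
finger_gap: 0.5
```

Request:
{"api": "play_rows", "payload": {"commands": [{"x": -0.001,"y": 0.0022,"z": 0,"wx": 0,"wy": 0,"wz": 0,"grip": 0},{"x": -0.001,"y": 0.0022,"z": 0,"wx": 0,"wy": 0,"wz": 0,"grip": 0}]}}

```text
clock: 16.18
eef_pos: [461.5, 75.9, 88.4]
eef_rot: [-3.142, 0.0, -0.093]
wrist_force: [-0.0, 1.6, 0.2]
finger_gap: 0.8
```

Request:
{"api": "play_rows", "payload": {"commands": [{"x": -0.001,"y": 0.0022,"z": 0,"wx": 0,"wy": 0,"wz": 0,"grip": 0},{"x": -0.001,"y": 0.0022,"z": 0,"wx": 0,"wy": 0,"wz": 0,"grip": 0}]}}

```text
clock: 16.42
eef_pos: [459.3, 71.6, 88.5]
eef_rot: [3.142, -0.0, -0.093]
wrist_force: [1.1, 2.0, 0.2]
finger_gap: 0.3
```

Request:
{"api": "play_rows", "payload": {"commands": [{"x": -0.001,"y": 0.0023,"z": 0,"wx": 0,"wy": 0,"wz": 0,"grip": 0},{"x": -0.001,"y": 0.0023,"z": 0,"wx": 0,"wy": 0,"wz": 0,"grip": 0}]}}

```text
clock: 16.68
eef_pos: [457.5, 67.6, 88.6]
eef_rot: [-3.14, -0.002, -0.093]
wrist_force: [7.9, 7.4, -4.5]
finger_gap: 0.3
```

Request:
{"api": "play_rows", "payload": {"commands": [{"x": 0.0003,"y": 0.0007,"z": 0,"wx": 0,"wy": 0,"wz": 0,"grip": 0}]}}

```text
clock: 16.8
eef_pos: [457.6, 67.2, 88.6]
eef_rot: [-3.14, -0.001, -0.093]
wrist_force: [3.8, 9.6, -2.9]
finger_gap: 0.7
```

```bash
cat > tq.py <<'E'
from h import *
f=[];s=manip.read_state();f=s['wrist_force'];p=L(s['eef_pos'][:2])[0]-[-80,39.5]
F=-np.array([f[:2]@ex,f[:2]@ey]);c=p+[-8,-12.5]
print('clock',s['clock'],'rel',p,'F on knob ledge',F.round(1),'arm-end equiv',((c[0]*F[1]-c[1]*F[0])/66).round(1))
E
python3 tq.py
```

```text
clock 16.8 rel [-49.9  26.9] F on knob ledge [-3.  -9.9] arm-end equiv 9.3
```

Request:
{"api": "play_rows", "payload": {"commands": [{"x": 0,"y": 0.001,"z": 0,"wx": 0,"wy": 0,"wz": 0,"grip": 0}]}}

```text
clock: 16.92
eef_pos: [457.4, 66.5, 88.5]
eef_rot: [-3.14, -0.001, -0.093]
wrist_force: [4.1, 12.5, -3.8]
finger_gap: 0.3
```

```bash
python3 tq.py
```

```text
clock 16.925 rel [-50.   26.2] F on knob ledge [ -3.  -12.8] arm-end equiv 11.9
```

Request:
{"api": "play_rows", "payload": {"commands": [{"x": 0,"y": 0.0003,"z": 0,"wx": 0,"wy": 0,"wz": 0,"grip": 0}]}}

```text
clock: 17.05
eef_pos: [457.3, 66.3, 88.5]
eef_rot: [-3.139, -0.001, -0.093]
wrist_force: [3.6, 12.6, -2.9]
finger_gap: 0.4
```

```bash
python3 tq.py
```

```text
clock 17.05 rel [-50.1  26. ] F on knob ledge [ -2.4 -12.9] arm-end equiv 11.9
```

Request:
{"api": "play_rows", "payload": {"commands": [{"x": 0,"y": 0,"z": 0,"wx": 0,"wy": 0,"wz": 0,"grip": 0}]}}

```text
clock: 17.18
eef_pos: [457.3, 66.3, 88.5]
eef_rot: [-3.139, -0.001, -0.093]
wrist_force: [3.8, 12.1, -4.5]
finger_gap: 0.2
```

```bash
python3 tq.py
```

```text
clock 17.175 rel [-50.  26.] F on knob ledge [ -2.7 -12.4] arm-end equiv 11.4
```

Request:
{"api": "play_rows", "payload": {"commands": [{"x": 0,"y": 0.0004,"z": 0,"wx": 0,"wy": 0,"wz": 0,"grip": 0},{"x": 0,"y": 0,"z": 0,"wx": 0,"wy": 0,"wz": 0,"grip": 0}]}}

```text
clock: 17.42
eef_pos: [457.2, 66.0, 88.5]
eef_rot: [-3.139, -0.001, -0.093]
wrist_force: [3.9, 14.1, -2.2]
finger_gap: 0.4
```

```bash
python3 tq.py
python3 - <<'E'
from h import *
p,d=manip.camera('wrist');cv2.imwrite(f'pics/wrist7.png',p[:,:,::-1])
E
```

```text
clock 17.425 rel [-50.1  25.7] F on knob ledge [ -2.6 -14.4] arm-end equiv 13.2
```

View pics/wrist7.png

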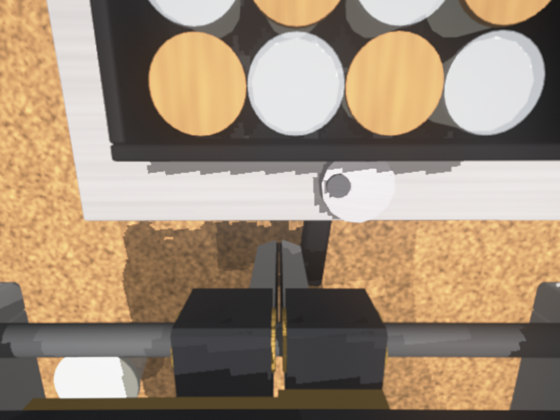

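Request:
{"api": "play_rows", "payload": {"commands": [{"x": 0,"y": -0.004,"z": 0,"wx": 0,"wy": 0,"wz": 0,"grip": 0},{"x": 0,"y": -0.012,"z": 0,"wx": 0,"wy": 0,"wz": 0,"grip": 0},{"x": -0.03,"y": 0,"z": 0,"wx": 0,"wy": 0,"wz": 0,"grip": 0},{"x": -0.03,"y": 0,"z": 0,"wx": 0,"wy": 0,"wz": 0,"grip": 0},{"x": 0,"y": 0,"z": -0.06,"wx": 0,"wy": 0,"wz": 0,"grip": 0},{"x": 0,"y": 0,"z": -0.06,"wx": 0,"wy": 0,"wz": 0,"grip": 0},{"x": 0,"y": 0,"z": -0.06,"wx": 0,"wy": 0,"wz": 0,"grip": 0},{"x": 0,"y": 0,"z": 0,"wx": 0,"wy": 0,"wz": 0,"grip": 0}]}}

```text
clock: 18.48
eef_pos: [399.8, 86.9, 272.4]
eef_rot: [-3.14, -0.007, -0.093]
wrist_force: [0.8, -0.0, -0.1]
finger_gap: 0.5
```

Run:
```python
from h import *
s=manip.read_state();print(s['clock'],s['eef_pos'],s['wrist_force'])
import pickle;pickle.dump(s,open('pics/w8.pkl','wb'))
for n in ['wrist','side','scene']:
    p,d=manip.camera(n);cv2.imwrite(f'pics/{n}8.png',p[:,:,::-1]);np.save(f'pics/{n}8.npy',d)
a=cv2.imread('pics/scene8.png')[165:285,165:365];b=cv2.imread('pics/side8.png')[140:290,195:395]
cv2.imwrite('pics/c8.png',np.vstack([cv2.resize(a,None,fx=2.2,fy=2.2,interpolation=cv2.INTER_CUBIC),cv2.resize(b,None,fx=2.2,fy=2.2,interpolation=cv2.INTER_CUBIC)]))
```

```text
18.475 [399.80630117  86.8500749  272.35241709] [ 0.78874531 -0.00637666 -0.14731281]
```

View pics/wrist8.png

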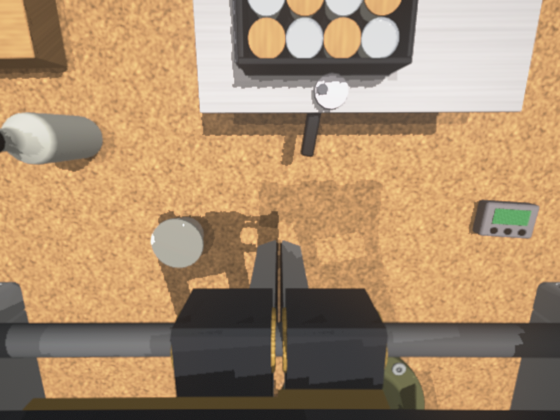

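View pics/c8.png

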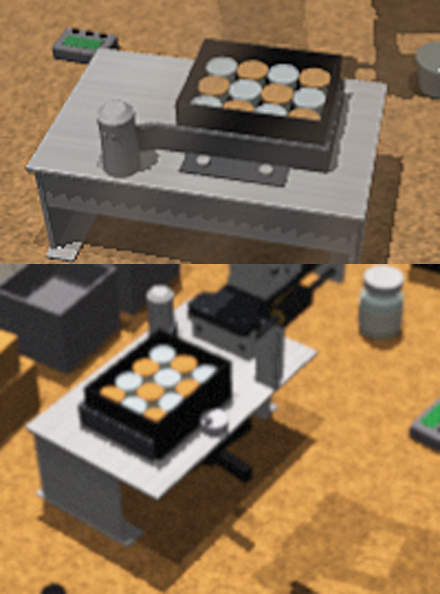

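Run:
```python
from h import *
import pickle;s=pickle.load(open('pics/w8.pkl','rb'));i=manip.camera_info('wrist')
print(L(atz(i,[(237.5,61.5),(412.5,61.5)],175,s)[:,:2]).tolist(), L(atz(i,[(201,111),(522,111)],120,s)[:,:2]).tolist(), 'tip',L(atz(i,[(307,156)],102,s)[:,:2])-[-80,39.5])
a=cv2.imread('pics/wrist8.png')[30:170,190:430];cv2.imwrite('pics/c9.png',cv2.resize(a,None,fx=3.3,fy=3.3,interpolation=cv2.INTER_CUBIC))
a=cv2.imread('pics/scene8.png')[170:250,235:335];cv2.imwrite('pics/c10.png',cv2.resize(a,None,fx=7,fy=7,interpolation=cv2.INTER_CUBIC))
```

```text
[[-63.5, 112.5], [-64.3, -27.3]] [[-98.3, 157.2], [-99.9, -161.1]] tip [[-64.3   9.6]]
```

View pics/c9.png

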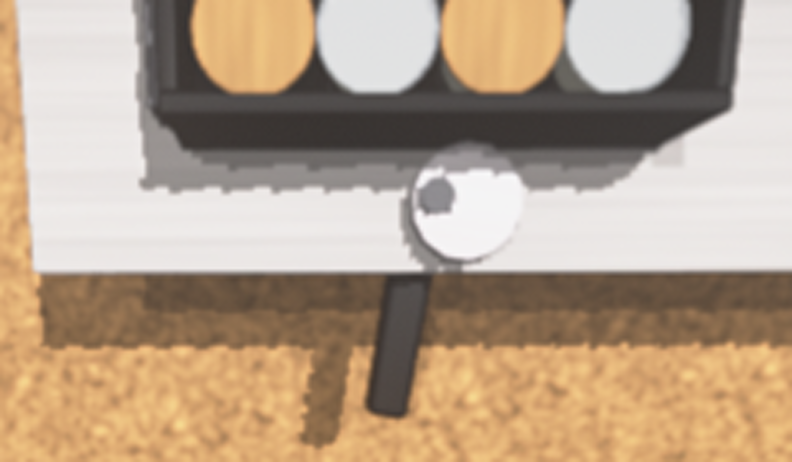

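View pics/c10.png

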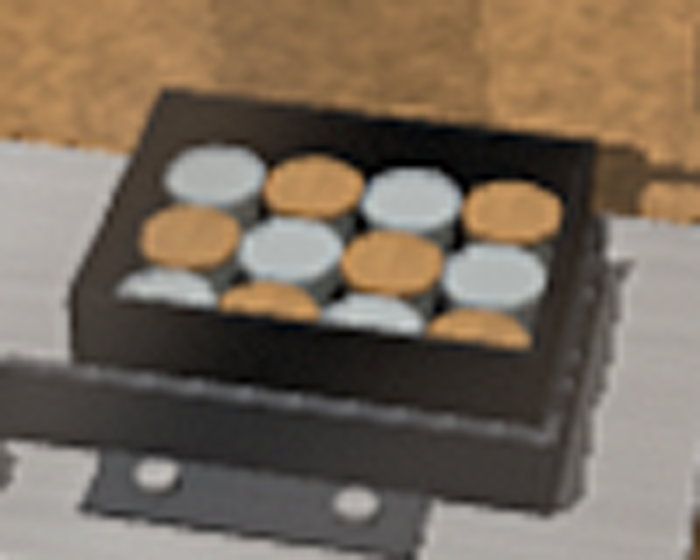

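```bash
python3 -c "
from cell import manip
print(manip.sign_off())"
```

```text
the job is handed in; nothing more can be done
None
```

The bin is home in its corner and clamped. I handed the job in at about 18.6 s of the 72 s allowed.

- **Bin:** I pushed it along the ledge with both fingers until it met the end stop, at about 14 N. I then pressed it against the back fence, at about 13 N.
- **Knob:** I tightened it with shut fingers in two strokes, about 50° and then about 20°. The cam met the bin after roughly 66°. I stopped at about 13 N equivalent at the arm's end, a little over the 12 N target.
- **Forces:** The highest wrist force I read was about 16 N. Forces are reported only at the end of each move, so a brief higher peak between readings can't be ruled out.

**Last checks:**
- **Bin position:** The final pictures show it square to the ledge to about 0.3°. It lies along the fence and at the stop within about 1 mm, which is near the limit of what I can measure.
- **Cam and knob:** The cam touches the bin's front and the knob stayed where I left it. I did not push the knob again to re-check the clamp force.
- **Surroundings:** The shaker, and the other items visible in the last pictures, look unmoved; I checked these by eye only. The gripper was clear with near-zero force.

No check failed. Early on, two cameras disagreed by about 16 mm on the bracket's corner, so I found the end stop and fence by feel instead.

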